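# Check the stop button of the sample conveyor

### The arm

A 6-joint arm with a two-finger parallel gripper is mounted at the origin on the work surface. World frame = base frame: x ahead of the robot, y to its left, z up, the work surface at z = 0. Lengths are in m, angles in degrees, forces in N, time in s.
With the tool pointing down it reaches from about 0.425 to 0.925 m from the base axis. Payload 12.5 kg.
Tool frame: the origin (TCP) lies between the finger pads; the fingertips stand 14 mm ahead of it and the grasp point (between the pads) lies 5 mm behind it; x points along the fingers, z is the direction in which the jaws open and shut, and the axes are right-handed (so a half turn about x gives the same grasp; the last joint's range is limited). The gripper opens to 85 mm and grips with 20 to 120 N. Pads are 22 mm wide; open, the fingers measure 114 mm over their backs; the gripper's body (76 mm by 85 mm) begins 54 mm behind the grasp point. The pads swing forward as they close: fully open they stand 13 mm farther back than shut.
Start: joints at [-79.905, 28.126, 89.318, -0, 62.55, -6.05], TCP at [0.174, -0.6, 0.245] pointing down, gripper open.
Joint ranges: [-177.58, 177.58], [-47.91, 125.51], [2.72, 160], [-65.01, 245.01], [3.68, 167.84], [-153.87, 153.87]. Speed limits (degrees/s): [127.2, 127.2, 159.86, 180, 180, 180].

### API

Orientations are given as [roll, pitch, yaw] about the fixed x, y, z axes, in that order (R = Rz(yaw) Ry(pitch) Rx(roll)).
In Python, from station import robot gives the robot as it stands.
- The arm moves only by the tool send_rows, never from a script. Its argument "series" is a list of rows, each a list of 6 numbers: the shift along the tool's x, y, z in mm, then the turn, a rotation vector about the tool's x, y, z in degrees. A call has 1 to 8 rows; each row is the pose to reach, as a shift and turn from the pose measured when the call began, along the tool's axes at that moment; what a row does not reach only later rows make up. A row lasts 1/8 s, in which the tool goes at most 62.5 mm and 10.7 degrees, less where a joint would pass 70% of its speed; a pose out of reach is approached as far as the arm can. A call with a gripper value outside its range is refused whole. "hand" is the finger opening in mm, from 0 to 85.4, set as the call begins (left out, the last holds). The fingers move at their own pace and stop on an object; "newtons" is the grip in N (left out, the last holds). Time passes only in rows, so rows that repeat a pose let the fingers close. It gives the time, the measured TCP pose, the force and the opening at its end, in the units of the state.
- robot.read_state(): the state, without advancing time (a new reading comes with each control period).
- robot.grab_frame(name): name is "side" or "top"; returns the picture (420x560x3 uint8, red, green, blue); there is no depth.
- robot.camera_info(name): a dict with "vfov" (degrees; the focal length in pixels is half the picture's height over the tangent of half this angle, whatever the lens; pixels are square), "cx", "cy" (the principal point, pixels), "extrinsics" (4x4, takes a point from camera to world coordinates). Camera axes: x right, y up, looking along -z (the intrinsics and any distortion apply to the point x, -y, -z); pixel columns grow to the right and rows downward; lengths in m; the calibration is good to about 2 mm. A picture is of the moment at which its call begins. camera_info takes no time and is no camera call.
- robot.finish_job(): hands the job in, once; it reports no verdict.
The state is a dict: "clock": time; "joint_positions": joint angles; "qvel": joint speeds; "effort": joint torques, N m; "tcp_pos": TCP position; "ee_rot": TCP orientation; "ft_force": force on the tool from outside, world axes, zero at the start; "torque": the same for the moment, N m; "finger_gap": finger opening in m.
Only numpy, scipy, OpenCV 4.12 (cv2) and the standard library are available. Lean on these libraries where they do the work, as an engineer would, in place of code of your own. Each camera call takes 0.05 s, during which the arm holds its last target.

### The job

Check the conveyor's emergency stop: press the red mushroom button in until it latches, and take your hand off so that it is seen to stay down by itself. Then put a fingertip against one side of the button's tab and, without pinching the tab, push it round clockwise (seen from above) until the button pops back up, and let the tab spring back. Leave the two sample tubs and the bottle where they stand.

Things in the scene. Friction and masses are not known exactly. Their poses are not given: they have to be found in the camera images.
- stop_station: fixed stop station: grey box with yellow top, 120 x 120 mm, 70 mm high, standing on the bench, with the red button on its upper face. Origin: centre of its underside, z up; at rest the button's tab points along the station's own -x
- plunger (a joint): how far the button is pressed in, m: 0 up, 0.0125 fully down at the hard stop. It latches by itself on being pressed beyond about 0.0105 and then stays at about 0.009 to 0.010 when let go. Pressing takes 3 to 8 N (spring); any spot on the button may be pressed
- mushroom (a joint): how far the button is turned clockwise seen from above, rad: 0 at rest, 0.85 at the stop; it does not turn the other way. A spring (0.05 to 0.1 N m) returns it to 0. The latch lets go at about 0.4 rad, and the button then rises 10 mm by its spring while the tab may still be held aside. The press latches only if the button is at 0
- button_top (a point): centre of the top of the red mushroom head (64 mm diameter, nearly flat over the middle 32 mm), on the vertical axis about which it turns; 112 mm above the bench when up, goes down with the button. z up; its -x axis points along the tab and turns with it
- tab_face (a point): on the side of the tab to be pushed, 56 mm out from the button's axis, half-way up the tab: a red upright fin on the head's rim, 10 mm thick, 18 mm high, reaching 70 mm from the axis. -y points squarely out of the face towards the pushing finger, -x outwards along the tab; moves with the button
- tab_push_side: the half (5 mm thick) of the tab with the face to be pushed; origin in its middle, 49 mm out from the axis; axes as tab_face. The tab's top is 2 mm below the head's top; under it there are 22 mm of free space to the yellow box when the button is up, 12 mm when latched
- tab_back_side: the other half of the tab, with its rear face, which is to stay untouched while the tab is turned; origin in its middle, axes as tab_face
- sample_tub_1_mid (a point): loose clear sample tub with label, 84 x 64 x 50 mm, 0.25 kg, beside the station, to be left alone; point at its centre, 25 mm above the bench
- sample_tub_2_mid (a point): a second such tub, on the other side of the station; point at its centre
- sanitiser_mid (a point): loose white bottle with blue cap, 60 mm diameter, 150 mm high, to be left alone; point at its centre, 75 mm above the bench
There are look-alikes about, which are no part of the job. Several things look just like the stop_station: the one meant starts farthest to the robot's right.

How it is judged (in metres and radians):
On the way, in this order (a step that is already met when the one before it is completed fails the run):
1. the button is latched down by itself, untouched (value of joint plunger above 0.008 m and contact force between each of the fingers, the arm and stop_station below 0.3 N), for 0.3 s.
2. the button is turned clockwise and has popped up (value of joint plunger below 0.003 m and value of joint mushroom above 0.25 rad).
At the end, for the whole second after the job is handed in: The button is up (within 2 mm) and its tab is back at rest (within 0.1 rad), after having been latched down untouched for 0.3 s and then twisted until it popped up; tubs and bottle are within 20 mm of where they stood (value of joint plunger below 0.002 m and value of joint mushroom below 0.1 rad and distance of each of sample_tub_1_mid, sample_tub_2_mid, sanitiser_mid from where it was at the start of the episode below 0.02 m).
It fails at once if the tab is pinched: both of its sides are pressed (over 2 N each) while it is turned (contact force between the fingers and tab_push_side above 2 N and contact force between the fingers and tab_back_side above 2 N and value of joint mushroom above 0.1 rad).
It fails at once if a clear sample tub is shifted or lifted by over 20 mm (distance of sample_tub_1_mid from where it was at the start of the episode above 0.02 m).
It fails at once if a clear sample tub is shifted or lifted by over 20 mm (distance of sample_tub_2_mid from where it was at the start of the episode above 0.02 m).
It fails at once if the bottle is shifted or lifted by over 20 mm (distance of sanitiser_mid from where it was at the start of the episode above 0.02 m).
It also fails if it takes over 42 s, if anything falls off the work surface, if the arm or the gripper's body presses on something with over 40 N, if the wrist force passes 120 N, or if a joint passes its speed limit or range.

## Working session

There is one attempt and no reset: what is moved stays moved. The work goes in short steps, Python scripts to look and compute and a tool call to move; the robot and the scene stay as the last step left them, time stands still between calls to the robot, and variables do not carry over. Pictures are saved under pics/ and viewed, and the job is handed in when it is done.

Besides the shell and the picture viewer there is one more tool, called after "Request:" by a JSON object that holds its "method" and its "body". send_rows: Moves the arm, as the interface text tells. Its arguments: {"type":"object","properties":{"series":{"type":"array","items":{"type":"array","items":{"type":"number"}}},"hand":{"type":"number"},"newtons":{"type":"number"}},"required":["series"]}

```bash
mkdir -p pics; ls
python3 - <<'E'
from station import robot
import cv2
print(robot.read_state())
for n in("side","top"):
    i=robot.camera_info(n);print(n,i)
    cv2.imwrite(f"pics/{n}0.png",robot.grab_frame(n)[:,:,::-1])
E
```

```text
pics
{'clock': 0.0, 'joint_positions': array([-7.99031692e+01,  2.81649611e+01,  8.93510806e+01,  1.24608518e-03,
        6.25484074e+01, -6.05105912e+00]), 'qvel': array([ 0.04702718, -0.11168626, -0.01587684,  0.06551299,  0.01097207,
        0.01556019]), 'effort': array([-1.79131475e-03, -6.18460107e+01, -2.61598080e+01, -1.47167543e-04,
        4.11065601e-03,  3.28562415e-06]), 'tcp_pos': array([ 0.17380574, -0.60012534,  0.24471316]), 'ee_rot': array([172.96656676,  89.93554147,  99.11388163]), 'ft_force': array([ 1.22728468, -0.6893317 ,  0.16217543]), 'torque': array([-0.02267683,  0.00356325,  0.06375548]), 'finger_gap': 0.08549064458093436}
side {'vfov': 45.05996502249867, 'cx': 270.0837358950193, 'cy': 210.37387118937886, 'extrinsics': array([[-9.85106746e-01,  1.09812263e-01, -1.32310110e-01,
         1.70689236e-01],
       [-1.71941580e-01, -6.33112719e-01,  7.54721391e-01,
         1.10826333e+00],
       [-8.89549405e-04,  7.66230744e-01,  6.42564904e-01,
         1.11667491e+00],
       [ 0.00000000e+00,  0.00000000e+00,  0.00000000e+00,
         1.00000000e+00]])}
top {'vfov': 42.871081274166954, 'cx': 274.63390956238646, 'cy': 209.9983845418086, 'extrinsics': array([[ 0.0051198 ,  0.99703213, -0.07681619,  0.2977501 ],
       [-0.99997528,  0.00547482,  0.00441176, -0.10565477],
       [ 0.00481922,  0.07679171,  0.99703551,  1.60112654],
       [ 0.        ,  0.        ,  0.        ,  1.        ]])}
```

View pics/side0.png

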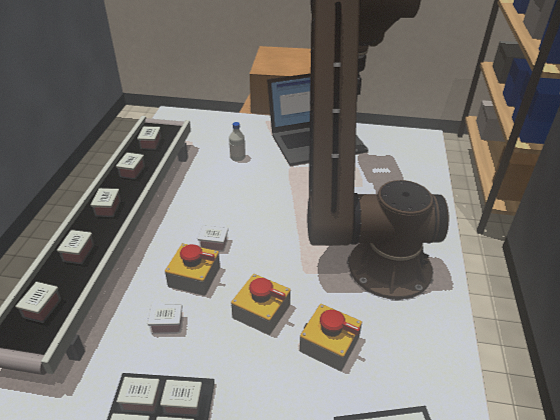

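View pics/top0.png

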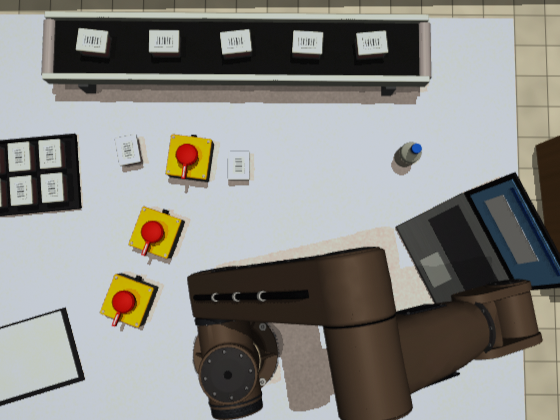

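Top view: the candidates are the stations at (190,158), (156,233) and (128,300). Image right is -y, so the one farthest to the robot's right is (190,158), or (193,268) in the side view. It has tubs at (128,150) and (239,165), and the bottle is at (408,155). Next I'll check it in a close crop.

```bash
cat > h.py <<'E'
import numpy as np, cv2
from station import robot
def ray(n,u,v):
    i=robot.camera_info(n);f=210/np.tan(np.radians(i['vfov']/2));E=i['extrinsics']
    return E[:3,3],E[:3,:3]@np.array([(u-i['cx'])/f,-(v-i['cy'])/f,-1])
def atz(n,u,v,z):
    o,d=ray(n,u,v);return o+d*(z-o[2])/d[2]
def proj(n,p):
    i=robot.camera_info(n);f=210/np.tan(np.radians(i['vfov']/2));E=i['extrinsics']
    q=E[:3,:3].T@(np.array(p)-E[:3,3]);return i['cx']+f*q[0]/-q[2],i['cy']-f*q[1]/-q[2]
def tri(u1,v1,u2,v2):
    A=[];b=[]
    P,B=np.zeros((3,3)),np.zeros(3)
    for n,u,v in(("top",u1,v1),("side",u2,v2)):
        o,d=ray(n,u,v);d/=np.linalg.norm(d);M=np.eye(3)-np.outer(d,d);P+=M;B+=M@o
    return np.linalg.solve(P,B)
E
python3 - <<'E'
import cv2
a=cv2.imread('pics/top0.png')[110:210,100:260]
cv2.imwrite('pics/topc.png',cv2.resize(a,None,fx=5,fy=5,interpolation=cv2.INTER_CUBIC))
a=cv2.imread('pics/side0.png')[215:335,140:260]
cv2.imwrite('pics/sidec.png',cv2.resize(a,None,fx=5,fy=5,interpolation=cv2.INTER_CUBIC))
E
```

```text
(no output)
```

View pics/topc.png

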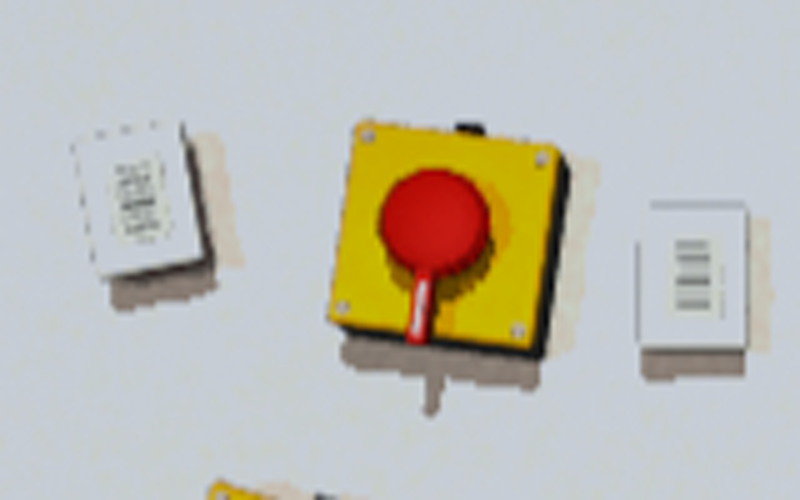

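View pics/sidec.png

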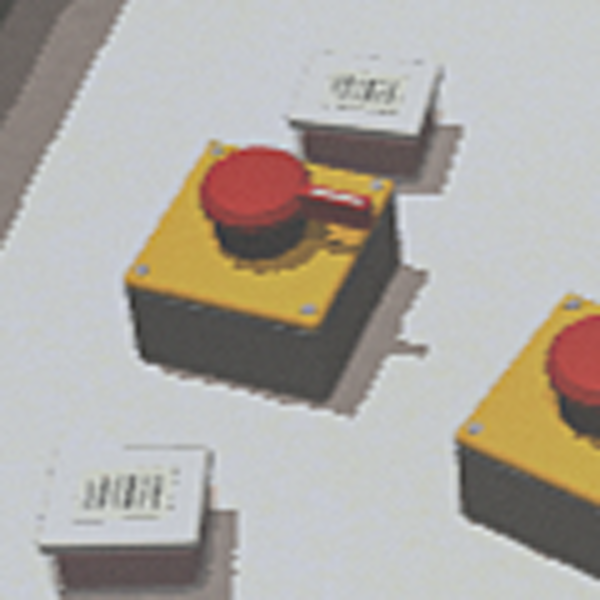

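Run:
```python
from h import *
np.set_printoptions(precision=4,suppress=True)
t=lambda x,y:(100+(x+.5)/5-.5,110+(y+.5)/5-.5)
s=lambda x,y:(140+(x+.5)/5-.5,215+(y+.5)/5-.5)
c=[atz("top",*t(*p),.07) for p in((357,120),(568,150),(545,355),(330,320))]
for p in c:print(p)
print("boxc",np.mean(c,0),[np.linalg.norm(c[i]-c[i-1]) for i in range(4)])
h=atz("top",*t(435,222),.107);print("head",h, atz("side",*s(256,184),.107),tri(*t(435,222),*s(256,184)))
e=atz("top",*t(418,342),.101);print("tabend",e, np.linalg.norm((e-h)[:2]),np.degrees(np.arctan2(*(h-e)[1::-1])))
for i in range(4):
    d=c[i]-c[i-1];print(np.degrees(np.arctan2(d[1],d[0])))
for n,p in(("tubL",(135,200)),("tubR",(692,275))):print(n,atz("top",*t(*p),.05))
print("bottle",atz("top",414,149,.15))
```

```text
[0.6363 0.1893 0.07  ]
[0.6194 0.0667 0.07  ]
[0.4996 0.0783 0.07  ]
[0.5192 0.2025 0.07  ]
boxc [0.5686 0.1342 0.07  ] [np.float64(0.11778999267039811), np.float64(0.12372424577193666), np.float64(0.12033861713403377), np.float64(0.12574481196368145)]
head [0.57  0.137 0.107] [0.5687 0.1388 0.107 ] [0.5698 0.1372 0.1053]
tabend [0.5025 0.1463 0.101 ] 0.06812310237066554 -7.889538699218443
-6.443015894966299
-97.84151843336075
174.4782049096798
81.02607084053369
tubL [0.5924 0.3221 0.05  ]
tubR [ 0.5499 -0.0046  0.05  ]
bottle [ 0.5798 -0.4943  0.15  ]
```

```bash
cat >> h.py <<'E'
from scipy.spatial.transform import Rotation as Ro
np.set_printoptions(precision=4,suppress=True)
def goto(p,ax=None):
    """shift (mm) & rotvec(deg) in tool axes for TCP to p, tool x down, tool z dir world yaw ax"""
    s=robot.read_state();R=Ro.from_euler('xyz',s['ee_rot'],degrees=True)
    sh=R.inv().apply(np.array(p)-s['tcp_pos'])*1000
    rv=None
    if ax is not None:
        z=np.array([np.cos(np.radians(ax)),np.sin(np.radians(ax)),0]);x=np.array([0,0,-1.]);y=np.cross(z,x)
        rv=(R.inv()*Ro.from_matrix(np.c_[x,y,z])).as_rotvec(degrees=True)
    return sh,rv
def st():
    s=robot.read_state();print(s['clock'],s['tcp_pos'],s['ft_force'],s['finger_gap']);print(Ro.from_euler('xyz',s['ee_rot'],degrees=True).as_matrix(),s['joint_positions'])
E
python3 - <<'E'
from h import *
st()
for a in(82.5,-97.5,-7.5,172.5):
  print(a,goto([.45,-.2,.245],a),goto([.5695,.136,.2],a))
print(atz("top",151,231,.11))
E
```

```text
0.1 [ 0.1738 -0.6002  0.2448] [-0.1545 -0.0705  0.378 ] 0.08554284788025411
[[-0.0002  0.9606  0.2781]
 [ 0.001   0.2781 -0.9606]
 [-1.      0.0001 -0.001 ]] [-79.9047  28.1622  89.3463   0.0014  62.5494  -6.0511]
82.5 (array([   0.1279,  376.588 , -307.5713]), array([-156.3542,   -0.0064,   -0.0804])) (array([  45.4446,  584.8046, -597.0423]), array([-156.3542,   -0.0064,   -0.0804]))
-97.5 (array([   0.1279,  376.588 , -307.5713]), array([23.6458, -0.0581,  0.0046])) (array([  45.4446,  584.8046, -597.0423]), array([23.6458, -0.0581,  0.0046]))
-7.5 (array([   0.1279,  376.588 , -307.5713]), array([-66.3542,  -0.0466,  -0.0397])) (array([  45.4446,  584.8046, -597.0423]), array([-66.3542,  -0.0466,  -0.0397]))
172.5 (array([   0.1279,  376.588 , -307.5713]), array([113.6458,  -0.0445,   0.0522])) (array([  45.4446,  584.8046, -597.0423]), array([113.6458,  -0.0445,   0.0522]))
[0.3521 0.2317 0.11  ]
```

Request:
{"method": "send_rows", "body": {"series": [[0,60,-40,0,0,0],[0,110,-76,0,0,0],[0,158,-114,5,0,0],[0,204,-154,10,0,0],[0,250,-194,15,0,0],[0,294,-236,20,0,0],[0,338,-276,23.6,0,0],[0,376,-308,23.6,0,0]], "hand": 0, "newtons": 40}}

```text
clock: 1.1
tcp_pos: [0.45, -0.1976, 0.2451]
ee_rot: [-158.4, 89.9, 104.1]
ft_force: [0.2, 0.1, 0.4]
finger_gap: -0.0001
```

Run:
```python
from h import *
st();print(goto([.5695,.136,.17],-97.5))
```

```text
1.1 [ 0.45   -0.1976  0.2451] [0.1998 0.0668 0.4161] -0.00012063794483348244
[[-0.0003  0.9915 -0.1299]
 [ 0.0011 -0.1299 -0.9915]
 [-1.     -0.0004 -0.0011]] [-31.4306  17.3343 107.5714   0.0574  55.1424  65.9989]
(array([  75.4633,   75.1622, -346.177 ]), array([ 0.0376, -0.0626,  0.0248]))
```

Request:
{"method": "send_rows", "body": {"series": [[0,12,-55,0,0,0],[0,24,-110,0,0,0],[10,36,-165,0,0,0],[25,48,-220,0,0,0],[40,58,-270,0,0,0],[55,68,-315,0,0,0],[70,75,-346,0,0,0],[75,75,-346,0,0,0]]}}

```text
clock: 2.1
tcp_pos: [0.5692, 0.1375, 0.1691]
ee_rot: [-108.8, 89.9, 153.8]
ft_force: [0.5, -0.0, 0.8]
finger_gap: 0.0002
```

Run:
```python
from h import *
st();print(goto([.5695,.136,.13],-97.5))
for n,(y0,y1,x0,x1) in (("side",(195,315,140,260)),("top",(100,220,110,270))):
    a=robot.grab_frame(n)[y0:y1,x0:x1,::-1]
    cv2.imwrite(f"pics/{n}1.png",cv2.resize(a,None,fx=5,fy=5,interpolation=cv2.INTER_CUBIC))
```

```text
2.1 [0.5692 0.1375 0.1691] [ 0.5163 -0.0086  0.785 ] 0.00016002443329589643
[[-0.002   0.9919 -0.1272]
 [ 0.001  -0.1272 -0.9919]
 [-1.     -0.0021 -0.0007]] [  7.0919  29.9301  99.6242   0.0895  50.5513 104.3448]
(array([39.0806,  0.6148,  1.4831]), array([ 0.1901, -0.0405,  0.1194]))
```

View pics/side1.png

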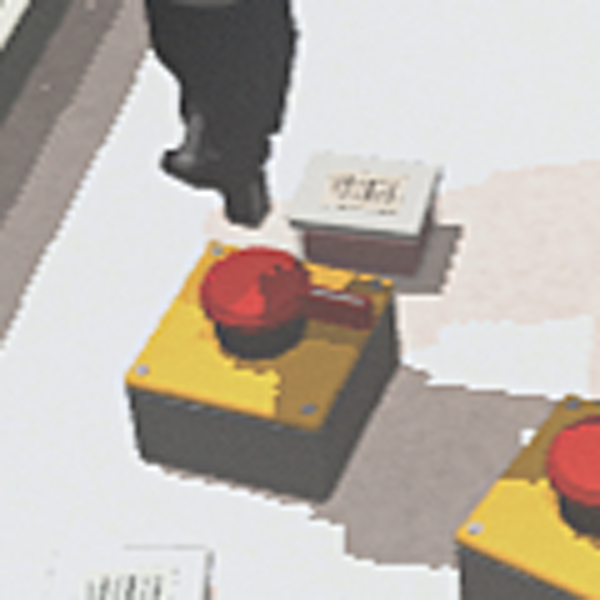

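The crop shows the closed fingertips at (248,222), above the red head at (256,280). I'll press straight down.

Request:
{"method": "send_rows", "body": {"series": [[20,0,0,0,0,0],[38,0,0,0,0,0],[44,0,0,0,0,0],[47,0,0,0,0,0],[50,0,0,0,0,0],[52,0,0,0,0,0],[53,0,0,0,0,0],[53,0,0,0,0,0]]}}

```text
clock: 3.2
tcp_pos: [0.5687, 0.135, 0.1179]
ee_rot: [-101.5, 89.9, 161.0]
ft_force: [-4.3, -3.5, 5.3]
finger_gap: -0.0003
```

Request:
{"method": "send_rows", "body": {"series": [[1.5,0,0,0,0,0],[3,0,0,0,0,0],[4.5,0,0,0,0,0],[4.5,0,0,0,0,0]]}}

```text
clock: 3.7
tcp_pos: [0.5688, 0.1347, 0.1147]
ee_rot: [-146.0, 90.0, 116.6]
ft_force: [-3.7, 0.9, 6.0]
finger_gap: -0.0001
```

Request:
{"method": "send_rows", "body": {"series": [[1,0,0,0,0,0],[2,0,0,0,0,0],[2,0,0,0,0,0]]}}

```text
clock: 4.08
tcp_pos: [0.5688, 0.1346, 0.1141]
ee_rot: [155.8, 89.9, 58.3]
ft_force: [-3.4, 1.5, 7.2]
finger_gap: 0.0001
```

Request:
{"method": "send_rows", "body": {"series": [[2,0,0,0,0,0],[3,0,0,0,0,0],[3,0,0,0,0,0]]}}

```text
clock: 4.45
tcp_pos: [0.5689, 0.1346, 0.1134]
ee_rot: [129.7, 89.8, 32.2]
ft_force: [-6.8, -0.2, 18.0]
finger_gap: -0.0003
```

Force jumped to 18 N at 0.1134, which is the hard stop. Now I'll lift off straight up, hold, and look.

Request:
{"method": "send_rows", "body": {"series": [[-5,0,0,0,0,0],[-20,0,0,0,0,0],[-45,0,0,0,0,0],[-45,0,0,0,0,0],[-45,0,0,0,0,0],[-45,0,0,0,0,0]]}}

```text
clock: 5.2
tcp_pos: [0.5686, 0.1344, 0.1578]
ee_rot: [143.5, 89.9, 46.0]
ft_force: [-0.8, 0.2, 0.6]
finger_gap: 0.0001
```

Run:
```python
from h import *
st()
for n,(y0,y1,x0,x1) in (("side",(215,335,140,260)),("top",(110,210,100,260))):
    a=robot.grab_frame(n)[y0:y1,x0:x1,::-1]
    cv2.imwrite(f"pics/{n}2.png",cv2.resize(a,None,fx=5,fy=5,interpolation=cv2.INTER_CUBIC))
```

```text
5.2 [0.5686 0.1344 0.1578] [-0.8287  0.1566  0.644 ] 6.417188061145879e-05
[[ 0.0012  0.9914 -0.1306]
 [ 0.0013 -0.1306 -0.9914]
 [-1.      0.0011 -0.0014]] [  6.7964  30.6129 100.4993   0.0866  48.8079 104.2425]
```

View pics/side2.png

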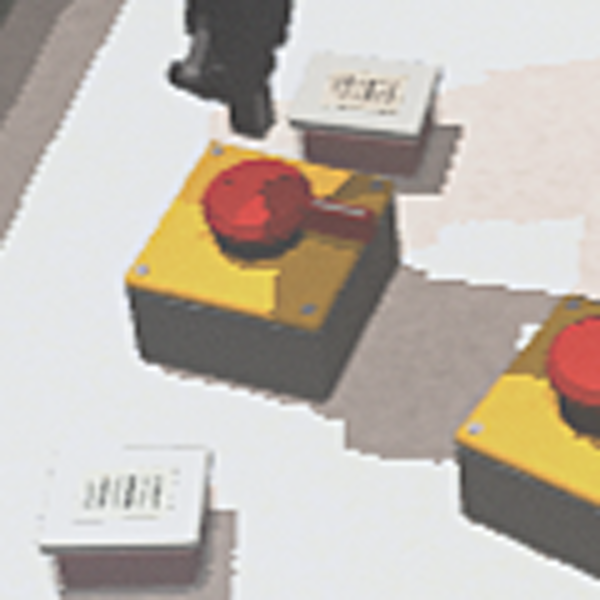

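View pics/top2.png

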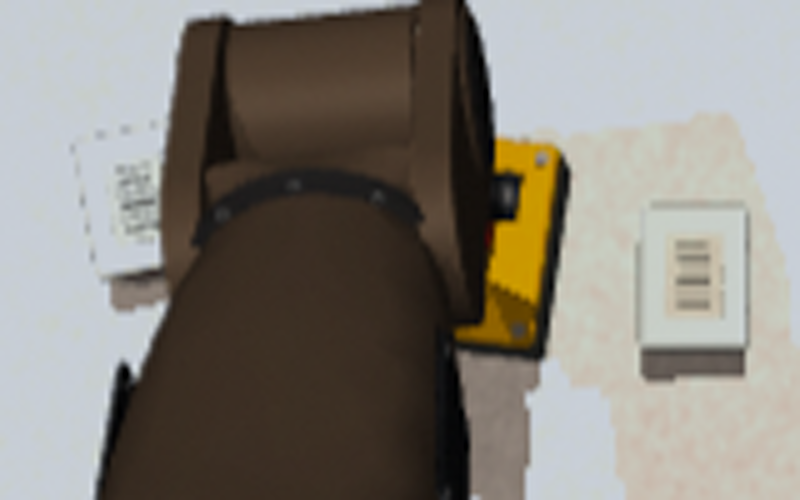

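Side view: the head has dropped to (258,205) and the tab to (340,218), about 10 crop px lower than before, with the fingertips clear at (250,130). The button is latched. Next, I'll go beside the tab on its -y side.

Run:
```python
from h import *
A=np.array([.5695,.1365]);rest=172.3
def P(th,gap,r=57):
    a=np.radians(rest-np.degrees(th));u=np.array([np.cos(a),np.sin(a)]);n=np.array([-u[1],u[0]]) # ccw side = push side
    return A+r/1000*u+gap/1000*n
for th,g in((0,32),(0,20),(.15,20),(.3,20),(.45,20),(.55,20),(.65,20)):
    p=P(th,g);print(th,g,p,goto([*p,.158])[0],goto([*p,.096],-97.5-np.degrees(th)))
```

```text
0 32 [0.5087 0.1124] [ -0.2692 -56.5413  29.6763] (array([ 61.7307, -56.6154,  29.7701]), array([-0.0028, -0.0867, -0.0685]))
0 20 [0.5103 0.1243] [ -0.251  -56.5     17.6763] (array([ 61.7489, -56.5741,  17.7702]), array([-0.0028, -0.0867, -0.0685]))
0.15 20 [0.5092 0.1333] [ -0.2405 -58.8186   8.9258] (array([ 61.7593, -58.8927,   9.0196]), array([ 8.5916, -0.0917, -0.0619]))
0.3 20 [0.5094 0.1423] [ -0.2281 -59.8035  -0.073 ] (array([ 61.7718, -59.8776,   0.0208]), array([17.186 , -0.0963, -0.055 ]))
0.45 20 [0.5109 0.1513] [ -0.214  -59.4326  -9.118 ] (array([ 61.7859, -59.5067,  -9.0241]), array([25.7803, -0.1007, -0.0478]))
0.55 20 [0.5127 0.157 ] [ -0.2038 -58.435  -15.0732] (array([ 61.7961, -58.5091, -14.9793]), array([31.5099, -0.1034, -0.0429]))
0.65 20 [0.515  0.1626] [ -0.1931 -56.8478 -20.899 ] (array([ 61.8068, -56.9219, -20.8052]), array([37.2395, -0.1059, -0.0379]))
```

Request:
{"method": "send_rows", "body": {"series": [[0,-25,20,0,0,0],[0,-57,34,0,0,0],[0,-57,34,0,0,0],[20,-57,34,0,0,0],[40,-57,34,0,0,0],[56,-57,34,0,0,0],[61,-57,34,0,0,0],[61,-57,34,0,0,0]]}}

```text
clock: 6.3
tcp_pos: [0.5082, 0.1084, 0.0966]
ee_rot: [146.8, 89.9, 49.3]
ft_force: [1.1, -0.3, -0.5]
finger_gap: -0.0004
```

Run:
```python
from h import *
st()
for n,(y0,y1,x0,x1) in (("side",(215,335,140,260)),):
    a=robot.grab_frame(n)[y0:y1,x0:x1,::-1]
    cv2.imwrite(f"pics/{n}3.png",cv2.resize(a,None,fx=5,fy=5,interpolation=cv2.INTER_CUBIC))
```

```text
6.3 [0.5082 0.1084 0.0966] [ 1.1009 -0.3124 -0.5487] -0.00035157135573140826
[[ 0.0011  0.9914 -0.1305]
 [ 0.0013 -0.1305 -0.9914]
 [-1.      0.001  -0.0015]] [  4.7205  31.7364 112.3076   0.119   35.8851 102.1226]
```

View pics/side3.png

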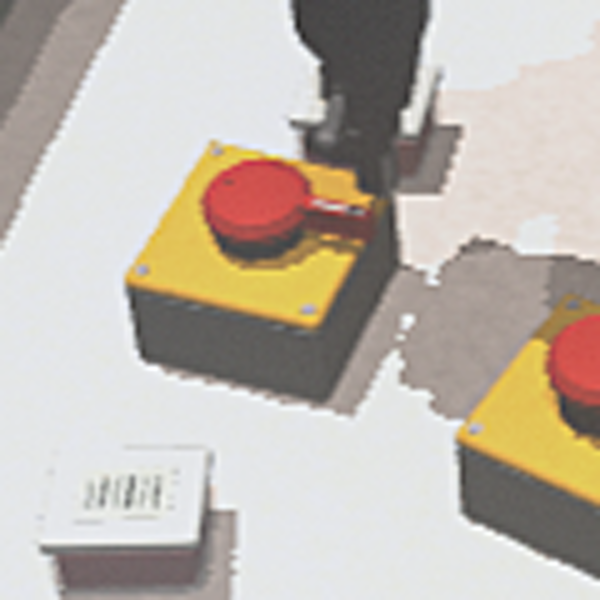

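Request:
{"method": "send_rows", "body": {"series": [[0,3,-8,0,0,0],[0,3,-14,0,0,0],[0,2,-20,4,0,0],[0,1,-25,9,0,0],[0,0,-30,13,0,0],[0,0,-34,17,0,0],[0,0,-38,21,0,0],[0,0,-38,21,0,0]]}}

```text
clock: 7.35
tcp_pos: [0.5132, 0.1465, 0.0972]
ee_rot: [153.0, 89.9, 34.6]
ft_force: [0.1, -0.5, 1.1]
finger_gap: 0.0002
```

Run:
```python
from h import *
st()
for n,(y0,y1,x0,x1) in (("side",(215,335,140,260)),):
    a=robot.grab_frame(n)[y0:y1,x0:x1,::-1]
    cv2.imwrite(f"pics/{n}4.png",cv2.resize(a,None,fx=5,fy=5,interpolation=cv2.INTER_CUBIC))
```

```text
7.35 [0.5132 0.1465 0.0972] [ 0.1484 -0.5289  1.1401] 0.00020625433347793784
[[ 0.0019  0.8794 -0.4761]
 [ 0.0013 -0.4761 -0.8794]
 [-1.      0.0011 -0.0021]] [  8.8128  32.4525 110.3478   0.097   37.0787 127.1692]
```

View pics/side4.png

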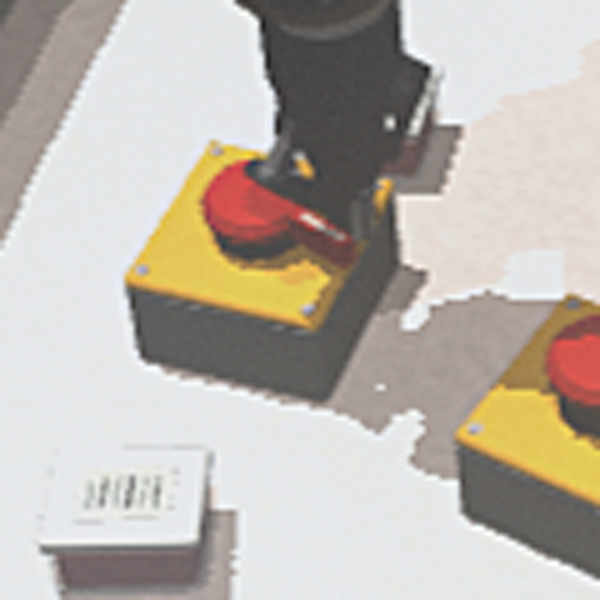

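The finger at (355,215) bears on the near side of the tab, whose end has turned to (340,245). The button is still down, so I'll keep pushing round.

Request:
{"method": "send_rows", "body": {"series": [[0,0,-4,3,0,0],[0,0.5,-8,7,0,0],[0,1.5,-12,10,0,0],[0,2,-15,12,0,0],[0,2,-15,12,0,0]]}}

```text
clock: 8.02
tcp_pos: [0.5219, 0.1587, 0.0971]
ee_rot: [172.3, 89.9, 42.0]
ft_force: [-2.8, -1.0, 0.6]
finger_gap: -0.0
```

Run:
```python
from h import *
st()
for n,(y0,y1,x0,x1) in (("side",(215,335,140,260)),):
    a=robot.grab_frame(n)[y0:y1,x0:x1,::-1]
    cv2.imwrite(f"pics/{n}5.png",cv2.resize(a,None,fx=5,fy=5,interpolation=cv2.INTER_CUBIC))
```

```text
8.025 [0.5219 0.1587 0.0971] [-2.7843 -1.0464  0.6294] -2.696021724902798e-05
[[ 0.0014  0.7628 -0.6466]
 [ 0.0013 -0.6466 -0.7628]
 [-1.      0.0003 -0.0019]] [  9.9452  33.1423 108.6709   0.0949  38.0933 140.1582]
```

View pics/side5.png

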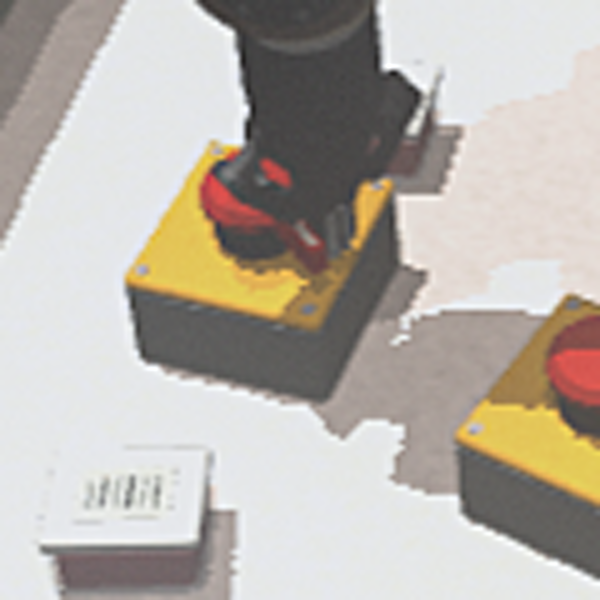

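Run:
```python
import cv2,numpy as np
ims=[cv2.imread(f'pics/{n}.png')[130:280,190:300] for n in('sidec','side2','side4','side5')]
cv2.imwrite('pics/cmp.png',cv2.resize(np.hstack(ims),None,fx=1.8,fy=2.5))
```

```text
(no output)
```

View pics/cmp.png

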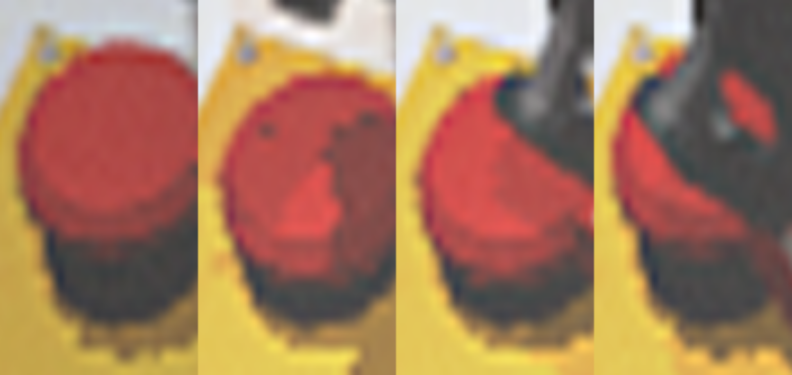

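In the comparison (up, latched, turning, now), the head's rim and the dark stem are back at the "up" height. It has popped with the tab still held aside. I'll back off the way I came.

Request:
{"method": "send_rows", "body": {"series": [[0,1,6,-5,0,0],[0,0,14,-12,0,0],[0,-3,22,-20,0,0],[0,-8,30,-27,0,0],[0,-18,40,-32,0,0],[0,-26,48,-32,0,0],[0,-32,54,-32,0,0],[0,-32,54,-32,0,0]]}}

```text
clock: 9.07
tcp_pos: [0.4622, 0.1381, 0.0971]
ee_rot: [139.0, 89.9, 40.7]
ft_force: [-0.1, 0.4, 0.2]
finger_gap: -0.0003
```

Run:
```python
from h import *
st();print(goto([.46,.0,.25],-97.5))
```

```text
9.075 [0.4622 0.1381 0.0971] [-0.0898  0.3623  0.2366] -0.00030019467619350916
[[ 0.0015  0.9895 -0.1446]
 [ 0.0013 -0.1446 -0.9895]
 [-1.      0.0013 -0.0015]] [  8.7518  29.6378 117.4283   0.1093  32.8387 106.9743]
(array([-153.0345,   17.9593,  136.7327]), array([-0.8143, -0.0841, -0.0742]))
```

Request:
{"method": "send_rows", "body": {"series": [[-40,0,5,0,0,0],[-90,0,20,0,0,0],[-120,10,60,0,0,0],[-150,18,110,0,0,0],[-150,18,160,0,0,0],[-150,18,210,0,0,0],[-150,18,250,0,0,0],[-150,18,250,0,0,0]]}}

```text
clock: 10.07
tcp_pos: [0.4438, -0.1142, 0.2469]
ee_rot: [122.3, 89.9, 23.8]
ft_force: [0.2, 0.4, -0.4]
finger_gap: 0.0002
```

Run:
```python
from h import *
st()
for n in("side","top"):
    cv2.imwrite(f"pics/{n}6.png",robot.grab_frame(n)[:,:,::-1])
a=cv2.imread('pics/side6.png')[215:335,140:260];b=cv2.imread('pics/top6.png')[110:210,100:260]
cv2.imwrite('pics/fin.png',np.hstack([cv2.resize(a,(400,400),interpolation=2),cv2.resize(b,(400,250),interpolation=2) if 0 else cv2.copyMakeBorder(cv2.resize(b,(400,250),interpolation=2),0,150,0,0,0)]))
for n in("side","top"):
    d=cv2.absdiff(cv2.imread(f'pics/{n}0.png'),cv2.imread(f'pics/{n}6.png')).max(2)
    cv2.imwrite(f'pics/d{n}.png',d)
```

```text
10.075 [ 0.4438 -0.1142  0.2469] [ 0.246   0.3632 -0.3661] 0.0002053932417430503
[[ 0.0021  0.9889 -0.1485]
 [ 0.0009 -0.1485 -0.9889]
 [-1.      0.0019 -0.0012]] [-22.7555  14.4297 111.6484   0.1186  53.8312  75.7171]
```

View pics/fin.png

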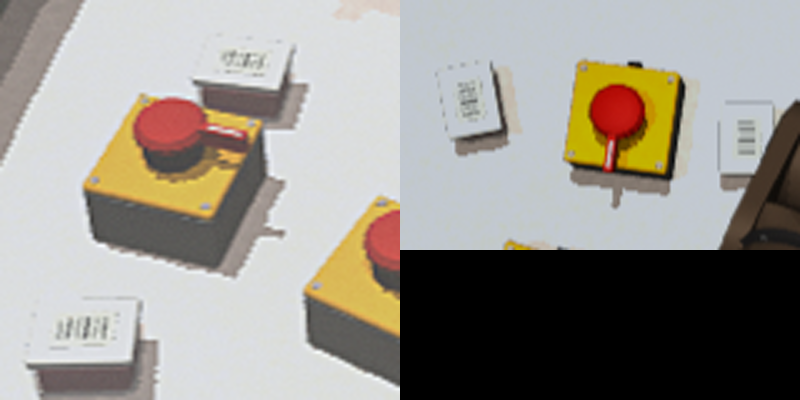

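View pics/dside.png

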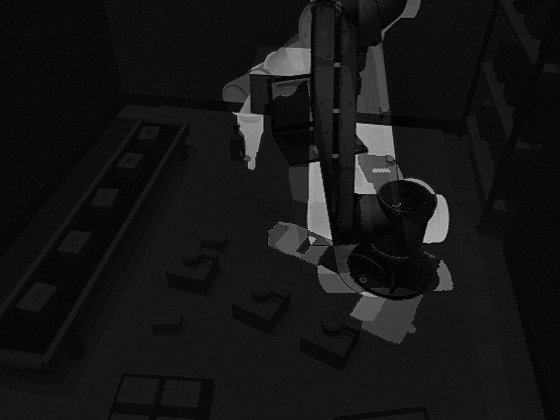

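The final views show the button up and its tab back at rest. The difference image shows no edge shift at the station, tubs or bottle, only a uniform brightness change. Handing in.

Run:
```python
from station import robot
print(robot.finish_job())
```

```text
the job is handed in; nothing more can be done
None
```

The emergency stop check is done and handed in at about 10 s on the robot's clock, well inside the 42 s limit. No verdict was reported.

- **Press:** I pressed the button on the station farthest to the robot's right with the closed fingertips. It reached its hard stop at 18 N. I then lifted the hand clear, and the side view showed it staying down by itself.
- **Twist:** With the closed fingers on one side of the tab only, I pushed it clockwise to about 0.55 rad, judged from the finger's path. The head was then back at its original height in the side view while the tab was still held aside. After that I backed off and lifted away.
- **Last checks:** The final pictures show the button up, the tab back at rest, and the tubs and bottle unmoved. The force reading was near zero. No check failed or disagreed, but the button's travel and angle were judged from pictures and finger positions, as neither joint could be read directly.

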